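Feed the centre board into the doll's bed with a push stick

TASK

Pick up the wooden push stick and use it, not your fingers, to feed the loose centre board along the guide channel of the blue doll's bed, past the spring clip, until it is fully home against the cork stop; feel for the stop, press the board onto it steadily for a moment with about 12 N, and never shove it with 20 N. Then draw the stick out and lay it back on the table, clear of the bed and its guide. Leave the other doll things where they are.

Things in the scene. Friction and masses are not known exactly. Their poses are not given: they have to be found in the camera images.
- bed: Blue wooden doll's bed, fixed. Origin on the table under its middle; x = feed direction, foot to head; y across; z up. 200 mm long (x -100 to +100), 132 mm wide, rails to 48 mm, headboard at x +107, 135 mm high. Foot board 53 mm high with a 56 mm middle gap. Channel along y = 0. Cross slats 14 mm wide bridge it at x -66, -30, +8, +92, undersides 30 mm above the table.
- mouth (a point): Start of the guide channel: mid-width, on its floor, 8 mm above the table, at the bed's x -100. From here to the headboard the channel is 27 mm wide inside, walls 8 mm thick and 22 mm high above the floor, roofed by the cross slats 22 mm above the floor. Over the 50 mm before this point two flared walls of the same height narrow from 60 to 27 mm apart. Axes as the bed's.
- tongue_end (a point): Outer end, mid-width, top face, of the flat tongue 74 mm wide and 8 mm thick that runs 165 mm out from the foot of the bed to carry the board; its top is level with the channel floor. Axes as the bed's.
- clip_place (a point): Where a steel spring clip stands in the channel's +y wall (bed x -18, 10 mm above the floor). Its sloping nose reaches from about 16 mm before to 16 mm behind this point and 4.5 mm into the channel. The board pushes it aside in passing; once the board's front has met it, pushing takes a drag of roughly 1 to 6 N all the way. The clip keeps the board where it is left.
- seat_zone (a point): Point on the channel floor at bed x +66. The cork stop, a hard block 12 mm long, 26 wide, 20 high, filling the channel, is fixed with its near face anywhere from 12 mm before to 12 mm beyond this point; its place is not measured. The board's front end must meet that face: then the push rises steeply over the clip's drag. Home = a steady push over 8 N on the resting board; 20 N harms it.
- board_centre (a point): Centre of the loose plywood centre board, 100 mm long (x), 24 mm wide (y), 16 mm high, about 28 g. It starts lying on the tongue in front of the flared walls, a little askew; its +x end is the front, towards the headboard. Its front and rear ends are 50 mm from here.
- stick_grip (a point): Centre of the grip block of the loose wooden push stick, 15 mm above the stick's underside. The grip block is 60 mm long (x), 16 mm wide (y), 30 mm high. The stick's x axis points along it to its nose. It starts lying on the table.
- stick_tip (a point): Middle of the flat nose end of the push stick, 6 mm above its underside and 150 mm ahead (+x) of the grip block's centre. The bar between is 12 mm wide and 12 mm high, 120 mm of it standing ahead of the grip block; whole stick 180 mm long, about 45 g.
- armchair: Green plastic doll's armchair, bystander, about 75 x 104 mm, 95 mm high; origin under its middle.
- stool: Yellow wooden three-legged doll's stool, bystander, 56 mm across, 50 mm high; origin under its middle.
- teacup: White ceramic toy teacup, bystander, 60 mm across, 42 mm high; origin under its middle.
- saucepan: Grey aluminium toy saucepan, bystander, 76 mm across, 40 mm high, with two small side handles; origin under its middle.
Mind the look-alikes: they are no part of the job. Of the things that look like the part that bears stick_grip, the smaller one is meant. Of the things shaped like the part that bears board_centre, the wooden one is meant.

How it is judged:
By the outcome, as a careful person would: the job done as asked, in the order asked, and still so for the second after the job is handed in, with the robot touching nothing.
It also fails if it takes over 59 s, if anything falls off the work surface, if the arm or the gripper's body presses on something with over 40 N, if the wrist force passes 120 N, or if a joint passes its speed limit or range.

ROBOT

A 6-joint arm with a two-finger parallel gripper is mounted at the origin on the work surface. World frame = base frame: x ahead of the robot, y to its left, z up, the work surface at z = 0. Lengths are in m, angles in rad, forces in N, time in s.
With the tool pointing down it reaches from about 0.35 to 0.975 m from the base axis. Payload 4.9 kg.
Tool frame: the origin (TCP) lies at the very end of the fingers, on their centre line; the grasp point (between the pads) lies 19 mm behind it; z points along the fingers, y is the line along which they close (so a half turn about z gives the same grasp; the last joint's range is limited). The gripper opens to 85 mm and grips with 20 to 120 N. Pads are 22 mm wide; open, the fingers measure 114 mm over their backs; the gripper's body (76 mm by 85 mm) begins 54 mm behind the grasp point. The pads swing forward as they close: fully open they stand 13 mm farther back than shut.
Start: joints at [1.028, 0.053, 1.613, -0, 1.476, -0.119], TCP at [0.257, 0.57, 0.231] pointing down, gripper open.
Joint ranges: [-3.01, 3.01], [-1.01, 2.22], [0.06, 2.58], [-1.02, 4.17], [0.09, 2.62], [-3.14, 3.14]. Speed limits (rad/s): [2.57, 2.57, 3.14, 3.14, 3.14, 3.14].

INTERFACE

Orientations are given as a rotation vector (axis times angle).
In Python, from station import * gives the robot as it stands.
- The arm moves only by the shell command python3 -m crank 'ROWS' [OPENING] [FORCE]. ROWS is JSON, a list of rows, each an object with "offset": the shift along the tool's x, y, z in m, a list of three; "twist": the turn, a rotation vector about the tool's x, y, z in degrees, a list of three. In form: [{"offset": [x, y, z], "twist": [rx, ry, rz]}, ...]. A call has 1 to 20 rows; each row is the pose to reach, as a shift and turn from the pose commanded when the call began, along the tool's axes at that moment; what a row does not reach only later rows make up. A row lasts 1/8 s, in which the tool goes at most 62.5 mm and 10.7 degrees, less where a joint would pass 70% of its speed; a pose out of reach is approached as far as the arm can. A call with a gripper value outside its range is refused whole. OPENING is the opening, from 0 (shut) to 1 (fully open), set as the call begins (- or left out, the last holds). The fingers move at their own pace and stop on an object; FORCE is the grip in N (left out, the last holds). Time passes only in rows, so rows that repeat a pose let the fingers close. It gives the time, the measured TCP pose, the force, the opening and the grip force at its end, in the units of the state.
- get_obs(): the state, without advancing time (a new reading comes with each control period).
- get_image(name): name is "side" or "top" or "wrist"; returns the picture (400x640x3 uint8, red, green, blue); there is no depth.
- get_calibration(name): a dict with "intrinsics" (3x3 intrinsics, pixels), "k1" (the pictures are not rectified: a ray, as slopes to the right and down, at radius r is drawn at 1 + k1 r^2 times it, then the intrinsics apply), "world_from_camera" (4x4, takes a point from camera to world coordinates); the wrist camera has in their place "tool_from_camera" (4x4, takes a point from camera to tool coordinates, whose origin is the TCP and whose axes are the flange's). Camera axes: x right, y up, looking along -z (the intrinsics and any distortion apply to the point x, -y, -z); pixel columns grow to the right and rows downward; lengths in m; the calibration is good to about 2 mm. A picture is of the moment at which its call begins: read the wrist's pose just before it. get_calibration takes no time and is no camera call.
- finish_job(): hands the job in; it is judged then, once.
Trained networks look in the newest picture that a camera, given by its name, has taken for a name from the list of things; names that differ only in an ending like _2 or _b are one class to them, and where a whole thing is asked for, a point or a joint stands for the part that bears it (a point fixed in the world has none). Each returns a list of dicts, best first, with "confidence" (0 to 1); they miss things now and then, are a little off and sometimes report something else, mostly with a low value. They report only what shows in the picture. A call takes as long as a camera call. They do not tell look-alikes from the thing itself.
- cut_out(query, camera): "region" (400x640 bool, what is visible of it) and "rect" ([centre column, centre row, width, height] in pixels, round what is visible of it).
The state is a dict: "t": time; "q": joint angles; "dq": joint speeds; "effort": joint torques, N m; "tool_pos": TCP position; "tool_rot": TCP orientation; "contact_force": force on the tool from outside, world axes, zero at the start; "wrist_torque": the same for the moment, N m; "opening": finger opening in m; "grip_force": force on a finger pad.
Only numpy, scipy, OpenCV 4.12 (cv2) and the standard library are available. Lean on these libraries where they do the work, as an engineer would, in place of code of your own. Each camera call takes 0.05 s, during which the arm holds its last target. There are 200 camera calls.

## Working session

There is one attempt and no reset: what is moved stays moved. The work goes in short steps, Python scripts to look and compute and a shell command to move; the robot and the scene stay as the last step left them, time stands still between calls to the robot, and variables do not carry over. Pictures are saved under pics/ and viewed, at most 10 in all, crops included, and the job is handed in when it is done.

```bash
mkdir -p pics; ls
cat > h.py <<'E'
import numpy as np, cv2
from station import *
from scipy.spatial.transform import Rotation as R
def cam(name,obs=None):
    c=get_calibration(name); K=np.array(c["intrinsics"]); k1=c["k1"]
    if "world_from_camera" in c: T=np.array(c["world_from_camera"])
    else:
        o=obs or get_obs(); W=np.eye(4); W[:3,:3]=R.from_rotvec(o["tool_rot"]).as_matrix(); W[:3,3]=o["tool_pos"]
        T=W@np.array(c["tool_from_camera"])
    return K,k1,T
def px2w(C,uv,z):
    K,k1,T=C; uv=np.atleast_2d(np.array(uv,float))
    d=np.c_[(uv[:,0]-K[0,2])/K[0,0],(uv[:,1]-K[1,2])/K[1,1]]; s=d.copy()
    for _ in range(20): s=d/(1+k1*(s**2).sum(1,keepdims=True))
    r=np.c_[s[:,0],-s[:,1],-np.ones(len(s))]@T[:3,:3].T; o=T[:3,3]
    return o+r*((z-o[2])/r[:,2])[:,None]
def w2px(C,p):
    K,k1,T=C; p=np.atleast_2d(p); c=(p-T[:3,3])@T[:3,:3]
    s=np.c_[c[:,0]/-c[:,2],-c[:,1]/-c[:,2]]; s=s*(1+k1*(s**2).sum(1,keepdims=True))
    return np.c_[s[:,0]*K[0,0]+K[0,2],s[:,1]*K[1,1]+K[1,2]]
def save(n,img): cv2.imwrite(n,cv2.cvtColor(np.ascontiguousarray(img),cv2.COLOR_RGB2BGR))
E
python3 - <<'E'
from h import *
o=get_obs(); print(o)
t=get_image("top"); save("pics/top0.png",t)
s=get_image("side"); save("pics/side0.png",s)
C=cam("top")
print(C)
for q in ["stick_grip","board_centre","bed","armchair"]:
    for r in cut_out(q,"top"):
        m=r["region"].astype(np.uint8); p=cv2.findNonZero(m)
        b=cv2.minAreaRect(p); print(q,round(r["confidence"],2),np.round(r["rect"]),np.round(b[0]),np.round(b[1]),round(b[2],1))
        print(np.round(px2w(C,cv2.boxPoints(b),0.015)[:,:2],3).tolist())
E
```

```text
pics
{'t': 0.0, 'q': array([ 1.02799824e+00,  5.33674678e-02,  1.61431445e+00, -1.83017481e-05,
        1.47598242e+00, -1.18995313e-01]), 'dq': array([-1.98241403e-03, -4.36133206e-04, -1.31146116e-03, -8.83476717e-05,
        3.81428989e-04,  1.85717493e-03]), 'effort': array([-3.81518585e-04, -3.93687594e+01, -3.70175278e+01, -1.77546635e-04,
        7.20072974e-03,  4.34122242e-06]), 'tool_pos': array([0.25669371, 0.56916532, 0.23004422]), 'tool_rot': array([-0.6605961 , -3.0706819 ,  0.00308631]), 'contact_force': array([ 0.39219812, -0.59425926, -0.19944769]), 'wrist_torque': array([-0.00838608,  0.0169904 ,  0.00627512]), 'grip_force': 0.0, 'opening': 0.08546298043620744}
(array([[391.88365406,   0.        , 328.9176229 ],
       [  0.        , 391.88365406, 203.10882381],
       [  0.        ,   0.        ,   1.        ]]), -0.064669377773696, array([[ 0.0186668 ,  0.99314982, -0.11534721,  0.48026439],
       [-0.99982507,  0.01840624, -0.00332366, -0.06823015],
       [-0.00117778,  0.11538908,  0.99331967,  0.97123903],
       [ 0.        ,  0.        ,  0.        ,  1.   
[... 227 characters left out ...]
 [0.665, 0.394], [0.649, -0.044], [0.501, -0.04]]
stick_grip 0.57 [316. 258.  73.  15.] [317. 260.] [74.  7.] 9.8
[[0.457, 0.051], [0.475, 0.048], [0.448, -0.128], [0.43, -0.125]]
board_centre 0.85 [239. 143.  38.  31.] [239. 143.] [11. 40.] 56.3
[[0.723, 0.213], [0.781, 0.131], [0.757, 0.114], [0.698, 0.196]]
board_centre 0.81 [293. 204.  41.  14.] [295. 204.] [41. 11.] 2.0
[[0.575, 0.07], [0.602, 0.07], [0.601, -0.031], [0.573, -0.031]]
bed 0.66 [230. 202. 175.  66.] [232. 206.] [175.  61.] 3.0
[[0.512, 0.393], [0.665, 0.396], [0.649, -0.046], [0.499, -0.041]]
armchair 0.93 [352. 118.  52.  52.] [354. 116.] [44. 43.] 21.8
[[0.782, -0.053], [0.888, -0.092], [0.847, -0.196], [0.742, -0.156]]
```

View pics/top0.png

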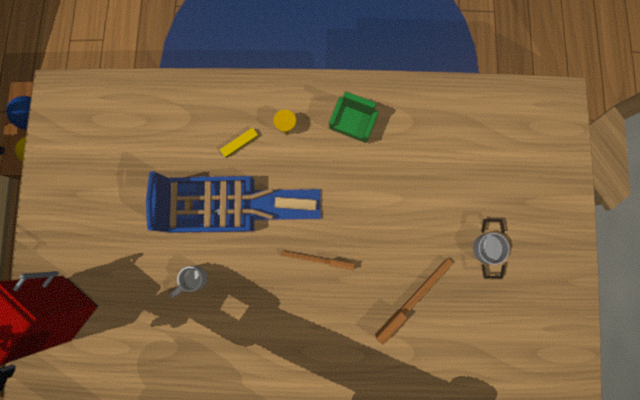

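View pics/side0.png

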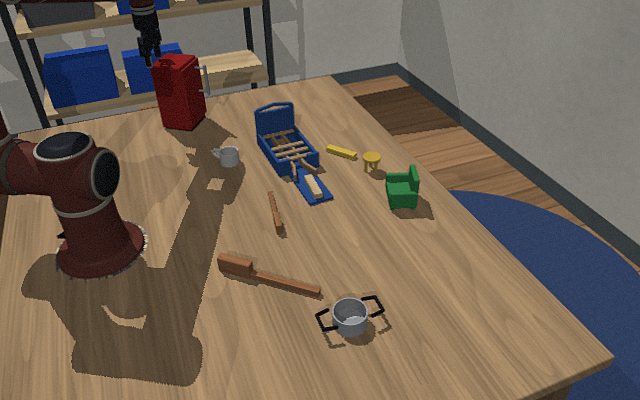

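```bash
cat >> h.py <<'E'
def move(pos,yaw,obs=None):
    """offset (mm) and twist (deg) to TCP pos with tool down and tool y at world angle yaw (deg, mod 180)"""
    o=obs or get_obs(); A=R.from_rotvec(o["tool_rot"]); out=[]
    for yw in (yaw,yaw+180):
        a=np.radians(yw); y=np.array([np.cos(a),np.sin(a),0]); z=np.array([0,0,-1.]); x=np.cross(y,z)
        out.append((A.inv()*R.from_matrix(np.c_[x,y,z])).as_rotvec(degrees=True))
    out.sort(key=np.linalg.norm)
    print("offset",np.round(A.inv().apply(np.array(pos)-o["tool_pos"]),4).tolist(),"twist",[np.round(v,2).tolist() for v in out])
E
python3 - <<'E'
from h import *
o=get_obs()
for n in("top","side"): print(n,w2px(cam(n),[o["tool_pos"],o["tool_pos"]+[0,0,.2],[.257,.57,0]]).round().tolist(),cam(n)[2][:3,3])
print(get_calibration("wrist"))
S=cam("side")
print(px2w(S,[[182,128],[160,115],[205,118]],0))
move([.4435,-.098,.23],-8.7)
E
```

```text
top [[-2.0, 355.0], [-102.0, 386.0], [72.0, 332.0]] [ 0.48026439 -0.06823015  0.97123903]
side [[155.0, 65.0], [142.0, 3.0], [169.0, 127.0]] [ 0.17732717 -1.10607317  0.88344766]
{'intrinsics': array([[314.93207654,   0.        , 320.76184696],
       [  0.        , 314.93207654, 196.20675737],
       [  0.        ,   0.        ,   1.        ]]), 'k1': 0.008134345800614624, 'tool_from_camera': array([[-4.54275171e-04,  9.62826567e-01,  2.70119966e-01,
         7.01419915e-02],
       [ 9.99999857e-01,  3.61619781e-04,  3.92780940e-04,
        -8.11579318e-04],
       [ 2.80499201e-04,  2.70120106e-01, -9.62826594e-01,
        -1.43317637e-01],
       [ 0.00000000e+00,  0.00000000e+00,  0.00000000e+00,
         1.00000000e+00]])}
[[0.29835515 0.54393886 0.        ]
 [0.23960014 0.67553944 0.        ]
 [0.38829065 0.58357512 0.        ]]
offset [-0.4446, -0.5317, 0.0012] twist [[-0.04, 0.02, 74.42], [-0.03, -0.04, -105.58]]
```

```bash
python3 -m crank '[{"offset":[0,0,-0.06],"twist":[0,0,0]},{"offset":[0,0,-0.12],"twist":[0,0,0]},{"offset":[0,0,-0.12],"twist":[0,0,0]},{"offset":[-0.4446,-0.5317,-0.12],"twist":[0,0,74.4]},{"offset":[-0.4446,-0.5317,-0.12],"twist":[0,0,74.4]},{"offset":[-0.4446,-0.5317,-0.12],"twist":[0,0,74.4]},{"offset":[-0.4446,-0.5317,-0.12],"twist":[0,0,74.4]},{"offset":[-0.4446,-0.5317,-0.12],"twist":[0,0,74.4]},{"offset":[-0.4446,-0.5317,-0.12],"twist":[0,0,74.4]},{"offset":[-0.4446,-0.5317,-0.06],"twist":[0,0,74.4]},{"offset":[-0.4446,-0.5317,0],"twist":[0,0,74.4]},{"offset":[-0.4446,-0.5317,0],"twist":[0,0,74.4]},{"offset":[-0.4446,-0.5317,0],"twist":[0,0,74.4]},{"offset":[-0.4446,-0.5317,0],"twist":[0,0,74.4]},{"offset":[-0.4446,-0.5317,0],"twist":[0,0,74.4]},{"offset":[-0.4446,-0.5317,0],"twist":[0,0,74.4]}]' 1 20
python3 - <<'E'
from h import *
o=get_obs(); C=cam("wrist",o)
w=get_image("wrist"); save("pics/w1.png",w)
for r in cut_out("stick_grip","wrist")[:3]:
    m=r["region"].astype(np.uint8); p=cv2.findNonZero(m)
    print(r["confidence"],r["rect"])
    W=px2w(C,p[:,0,:],0.012)[:,:2]; b=cv2.minAreaRect((W*1000).astype(np.float32)); print(b); print(cv2.boxPoints(b).round().tolist())
E
```

```text
t: 2.3
tool_pos: [0.4427, -0.0988, 0.2291]
tool_rot: [-2.384, -2.041, 0.003]
contact_force: [0.3, 0.1, -0.4]
opening: 0.0855
grip_force: 0.0
0.8 [325.5, 110.2, 15.3, 175.5]
((450.3648376464844, -40.298858642578125), (185.84365844726562, 17.666215896606445), 81.55704498291016)
[[428.0, -131.0], [445.0, -134.0], [473.0, 50.0], [455.0, 53.0]]
0.65 [285.9, 303.8, 131.1, 75.5]
((356.59814453125, -282.7216491699219), (50.19532775878906, 188.04591369628906), 46.71783447265625)
[[271.0, -237.0], [408.0, -365.0], [442.0, -329.0], [305.0, -200.0]]
```

View pics/w1.png

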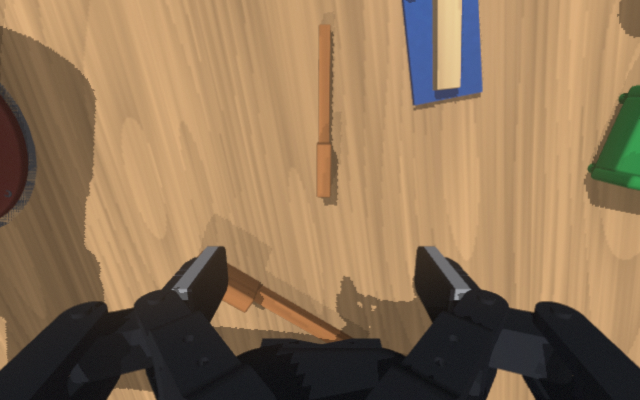

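Run:
```python
from h import *
o=get_obs(); C=cam("wrist",o)
print(px2w(C,[[323.5,197],[323.5,143],[317,170],[330.5,170]],.03)[:,:2].round(4).tolist())
print(px2w(C,[[325,25]],.012)[:,:2].round(4).tolist())
# bed from the top camera: blue mask
t=get_image("top"); T=cam("top")
hsv=cv2.cvtColor(t,cv2.COLOR_RGB2HSV); m=cv2.inRange(hsv,(105,120,40),(130,255,255)); m[:165]=0;m[235:]=0;m[:,:255]=0;m[:,330:]=0
W=px2w(T,cv2.findNonZero(m)[:,0,:],.008)[:,:2]*1000
b=cv2.minAreaRect(W.astype(np.float32)); print("tongue",b,cv2.boxPoints(b).round().tolist())
r=[r for r in cut_out("board_centre","top") if r["rect"][1]>180][0]
W=px2w(T,cv2.findNonZero(r["region"].astype(np.uint8))[:,0,:],.022)[:,:2]*1000
b=cv2.minAreaRect(W.astype(np.float32)); print("board",b,cv2.boxPoints(b).round().tolist())
save("pics/top1.png",cv2.resize(t[160:245,135:335],None,fx=4,fy=4,interpolation=cv2.INTER_CUBIC))
```

```text
[[0.4399, -0.1266], [0.449, -0.0664], [0.4374, -0.0947], [0.4522, -0.097]]
[[0.4684, 0.051]]
tongue ((588.1240234375, 38.964561462402344), (69.80844116210938, 159.1282958984375), 1.1044330596923828) [[552.0, 118.0], [555.0, -41.0], [625.0, -40.0], [621.0, 119.0]]
board ((587.099853515625, 18.503910064697266), (100.6288833618164, 25.34717559814453), 86.94317626953125) [[572.0, -31.0], [597.0, -32.0], [602.0, 68.0], [577.0, 69.0]]
```

View pics/top1.png

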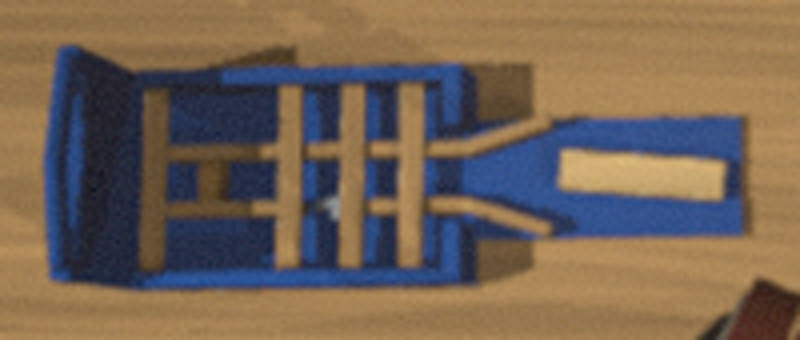

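Run:
```python
from h import *
move([.4445,-.0965,.004],-8.9)
T=cam("top")
f=lambda L,z: px2w(T,[[135+u/4,160+v/4] for u,v in L],z)[:,:2].round(4).tolist()
print("tongue edges u/l",f([(555,118),(742,117),(555,236),(745,234)],.008))
print("wall tops u/l",f([(450,149),(160,153),(450,205),(160,211)],.03))
print("clip",f([(333,207)],.02),"stop near face",f([(230,182)],.028))
print("slats centre",f([(411,176),(352,176),(290,176),(155,180)],.034))
print("rail tops",f([(455,70),(140,76),(455,275),(140,281)],.048))
```

```text
offset [0.0005, 0.0004, 0.2279] twist [[0.06, -0.0, 0.3], [0.0, 0.1, -179.7]]
tongue edges u/l [[0.6237, 0.0729], [0.6264, -0.0434], [0.5501, 0.0703], [0.5536, -0.0468]]
wall tops u/l [[0.6002, 0.133], [0.5946, 0.3118], [0.5661, 0.1315], [0.559, 0.3095]]
clip [[0.5644, 0.2058]] stop near face [[0.5777, 0.2679]]
slats centre [[0.5829, 0.1551], [0.5822, 0.1911], [0.5815, 0.229], [0.5775, 0.3122]]
rail tops [[0.6457, 0.1282], [0.639, 0.32], [0.523, 0.123], [0.5154, 0.3119]]
```

```bash
python3 -m crank '[{"offset":[0.0007,0.0007,0.05],"twist":[0,0,0.3]},{"offset":[0.0007,0.0007,0.1],"twist":[0,0,0.3]},{"offset":[0.0007,0.0007,0.15],"twist":[0,0,0.3]},{"offset":[0.0007,0.0007,0.19],"twist":[0,0,0.3]},{"offset":[0.0007,0.0007,0.21],"twist":[0,0,0.3]},{"offset":[0.0007,0.0007,0.22],"twist":[0,0,0.3]},{"offset":[0.0007,0.0007,0.225],"twist":[0,0,0.3]},{"offset":[0.0007,0.0007,0.225],"twist":[0,0,0.3]},{"offset":[0.0007,0.0007,0.225],"twist":[0,0,0.3]}]'; python3 -m crank '[{"offset":[0,0,0],"twist":[0,0,0]},{"offset":[0,0,0],"twist":[0,0,0]},{"offset":[0,0,0],"twist":[0,0,0]},{"offset":[0,0,0],"twist":[0,0,0]},{"offset":[0,0,0],"twist":[0,0,0]},{"offset":[0,0,0],"twist":[0,0,0]}]' 0 80
```

```text
t: 3.62
tool_pos: [0.4453, -0.0975, 0.0074]
tool_rot: [2.387, 2.04, 0.002]
contact_force: [-0.6, -0.4, 0.5]
opening: 0.0853
grip_force: 0.0
t: 4.38
tool_pos: [0.4447, -0.0974, 0.0066]
tool_rot: [2.388, 2.04, 0.0]
contact_force: [0.3, -0.2, 2.4]
opening: 0.0145
grip_force: 79.5
```

Run:
```python
from h import *
move([.5966,-.2018,.057],2.1)
```

```text
offset [-0.0795, 0.1663, -0.0503] twist [[0.04, 0.01, -11.08], [0.02, -0.06, 168.92]]
```

```bash
python3 -m crank '[{"offset":[0,0,-0.025],"twist":[0,0,0]},{"offset":[0,0,-0.05],"twist":[0,0,0]},{"offset":[-0.02,0.042,-0.05],"twist":[0,0,-3]},{"offset":[-0.04,0.083,-0.05],"twist":[0,0,-6]},{"offset":[-0.06,0.125,-0.05],"twist":[0,0,-9]},{"offset":[-0.0795,0.1663,-0.05],"twist":[0,0,-11]},{"offset":[-0.0795,0.1663,-0.05],"twist":[0,0,-11]},{"offset":[-0.0795,0.1663,-0.05],"twist":[0,0,-11]},{"offset":[-0.0795,0.1663,-0.05],"twist":[0,0,-11]}]'
python3 - <<'E'
from h import *
o=get_obs(); C=cam("wrist",o)
w=get_image("wrist"); save("pics/w2.png",w)
np.save("c2.npy",np.array([o["tool_pos"],o["tool_rot"]]))
for s in (-.265,-.15,-.1,0,.055,.1):
    z=.008 if s<-.1 else .03
    print(s,w2px(C,[[.5845-.0375*(s+.1),.121+(s+.1),z]]).round().tolist())
E
```

```text
t: 5.5
tool_pos: [0.5952, -0.2008, 0.0559]
tool_rot: [-2.181, -2.26, 0.001]
contact_force: [0.2, -0.8, 0.0]
opening: 0.0143
grip_force: 79.0
-0.265 [[327.0, -74.0]]
-0.15 [[328.0, -425.0]]
-0.1 [[330.0, -843.0]]
0 [[335.0, -2085.0]]
0.055 [[342.0, -3917.0]]
0.1 [[356.0, -7886.0]]
```

View pics/w2.png

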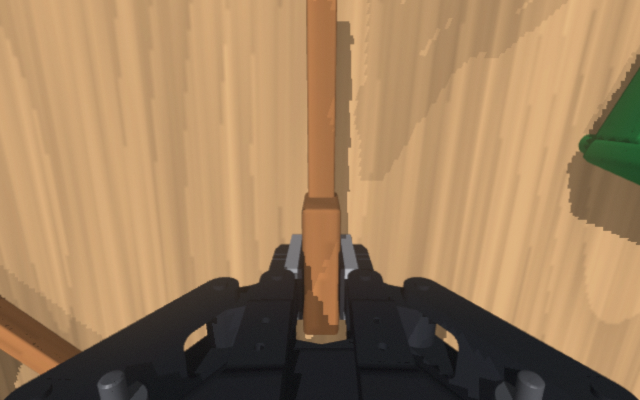

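```bash
python3 -m crank '[{"offset":[0,0,0.02],"twist":[0,0,0]},{"offset":[0,0,0.035],"twist":[0,0,0]},{"offset":[0,0,0.04],"twist":[0,0,0]},{"offset":[0,0,0.04],"twist":[0,0,0]},{"offset":[0,0,0.04],"twist":[0,0,0]}]'
python3 - <<'E'
from h import *
o=get_obs(); t=get_image("top"); T=cam("top")
print(o["tool_pos"],R.from_rotvec(o["tool_rot"]).as_matrix()[:,:2].round(4).tolist(),o["contact_force"])
save("pics/top2.png",cv2.resize(t[180:230,240:440],None,fx=4,fy=4,interpolation=cv2.INTER_CUBIC))
E
```

```text
t: 6.18
tool_pos: [0.5967, -0.2019, 0.0168]
tool_rot: [2.181, 2.26, 0.0]
contact_force: [0.1, -0.3, -0.6]
opening: 0.0146
grip_force: 79.0
[ 0.59670785 -0.20191869  0.016757  ] [[-0.0352, 0.9994], [0.9994, 0.0352], [-0.0004, 0.0008]] [ 0.05690037 -0.30736912 -0.56901014]
```

View pics/top2.png

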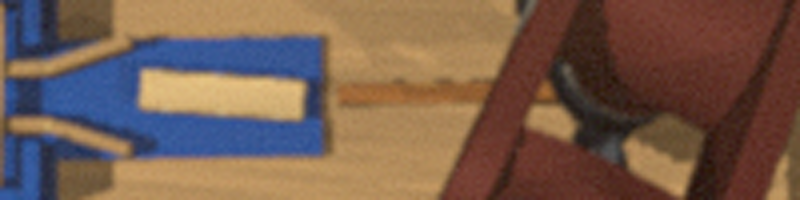

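```bash
python3 -m crank '[{"offset":[0.006,0,0],"twist":[0,0,0]},{"offset":[0.012,0,0],"twist":[0,0,0]},{"offset":[0.018,0,0],"twist":[0,0,0]},{"offset":[0.022,0,0],"twist":[0,0,0]},{"offset":[0.026,0,0],"twist":[0,0,0]},{"offset":[0.030,0,0],"twist":[0,0,0]},{"offset":[0.034,0,0],"twist":[0,0,0]},{"offset":[0.038,0,0],"twist":[0,0,0]},{"offset":[0.042,0,0],"twist":[0,0,0]},{"offset":[0.046,0,0],"twist":[0,0,0]},{"offset":[0.050,0,0],"twist":[0,0,0]},{"offset":[0.054,0,0],"twist":[0,0,0]},{"offset":[0.058,0,0],"twist":[0,0,0]},{"offset":[0.062,0,0],"twist":[0,0,0]},{"offset":[0.066,0,0],"twist":[0,0,0]},{"offset":[0.070,0,0],"twist":[0,0,0]},{"offset":[0.074,0,0],"twist":[0,0,0]},{"offset":[0.078,0,0],"twist":[0,0,0]},{"offset":[0.082,0,0],"twist":[0,0,0]},{"offset":[0.086,0,0],"twist":[0,0,0]}]'
python3 - <<'E'
from h import *
w=get_image("wrist"); t=get_image("top")
a=cv2.resize(t[170:235,140:400],(780,195),interpolation=cv2.INTER_CUBIC); b=w[:,:]
save("pics/m3.png",np.vstack([a,np.pad(b,((0,0),(70,70),(0,0)))]))
E
```

```text
t: 8.72
tool_pos: [0.5932, -0.1155, 0.0163]
tool_rot: [2.182, 2.26, 0.0]
contact_force: [0.2, 0.5, -1.1]
opening: 0.0143
grip_force: 79.1
```

View pics/m3.png

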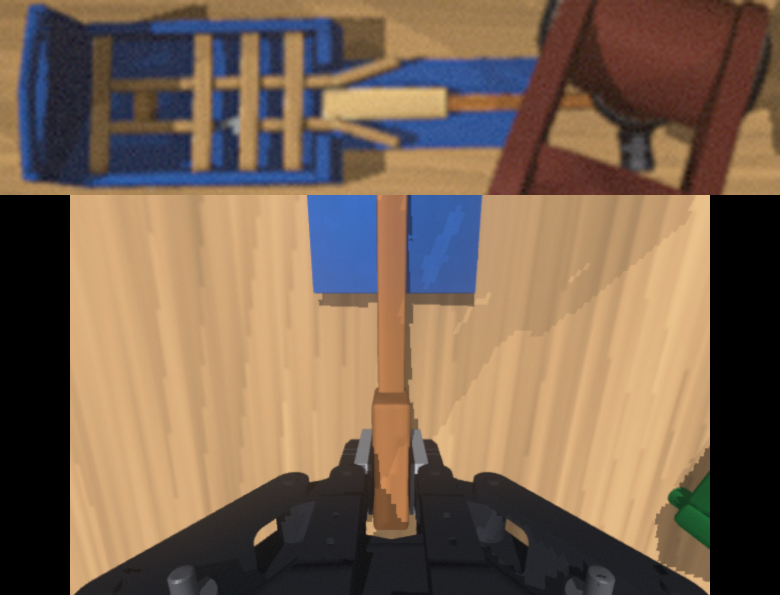

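```bash
python3 -m crank '[{"offset":[0.0045,0,0],"twist":[0,0,0]},{"offset":[0.009,0,0],"twist":[0,0,0]},{"offset":[0.0135,0,0],"twist":[0,0,0]},{"offset":[0.018,0,0],"twist":[0,0,0]},{"offset":[0.0225,0,0],"twist":[0,0,0]},{"offset":[0.027,0,0],"twist":[0,0,0]},{"offset":[0.030,0,0],"twist":[0,0,0]},{"offset":[0.033,0,0],"twist":[0,0,0]},{"offset":[0.036,0,0],"twist":[0,0,0]},{"offset":[0.039,0,0],"twist":[0,0,0]},{"offset":[0.042,0,0],"twist":[0,0,0]},{"offset":[0.045,0,0],"twist":[0,0,0]}]'; python3 -m crank '[{"offset":[0.003,0,0],"twist":[0,0,0]},{"offset":[0.006,0,0],"twist":[0,0,0]},{"offset":[0.009,0,0],"twist":[0,0,0]},{"offset":[0.012,0,0],"twist":[0,0,0]}]'; python3 -m crank '[{"offset":[0.003,0,0],"twist":[0,0,0]},{"offset":[0.006,0,0],"twist":[0,0,0]},{"offset":[0.009,0,0],"twist":[0,0,0]},{"offset":[0.012,0,0],"twist":[0,0,0]}]'
```

```text
t: 10.32
tool_pos: [0.5916, -0.0706, 0.0163]
tool_rot: [-2.182, -2.26, -0.0]
contact_force: [0.2, 0.1, -0.3]
opening: 0.0143
grip_force: 79.1
t: 10.82
tool_pos: [0.5912, -0.0586, 0.0163]
tool_rot: [-2.182, -2.26, -0.0]
contact_force: [0.5, 0.7, -0.7]
opening: 0.0146
grip_force: 79.1
t: 11.32
tool_pos: [0.5911, -0.0473, 0.0165]
tool_rot: [2.181, 2.259, -0.001]
contact_force: [0.5, -3.6, -0.8]
opening: 0.0147
grip_force: 79.2
```

```bash
python3 -m crank '[{"offset":[0.003,0,0],"twist":[0,0,0]},{"offset":[0.006,0,0],"twist":[0,0,0]},{"offset":[0.009,0,0],"twist":[0,0,0]},{"offset":[0.012,0,0],"twist":[0,0,0]},{"offset":[0.015,0,0],"twist":[0,0,0]},{"offset":[0.018,0,0],"twist":[0,0,0]},{"offset":[0.021,0,0],"twist":[0,0,0]}]'; python3 -m crank '[{"offset":[0.003,0,0],"twist":[0,0,0]},{"offset":[0.006,0,0],"twist":[0,0,0]},{"offset":[0.009,0,0],"twist":[0,0,0]},{"offset":[0.012,0,0],"twist":[0,0,0]},{"offset":[0.015,0,0],"twist":[0,0,0]},{"offset":[0.018,0,0],"twist":[0,0,0]},{"offset":[0.021,0,0],"twist":[0,0,0]}]'; python3 -m crank '[{"offset":[0.002,0,0],"twist":[0,0,0]},{"offset":[0.004,0,0],"twist":[0,0,0]},{"offset":[0.006,0,0],"twist":[0,0,0]},{"offset":[0.008,0,0],"twist":[0,0,0]},{"offset":[0.01,0,0],"twist":[0,0,0]}]'
```

```text
t: 12.2
tool_pos: [0.5902, -0.0256, 0.0164]
tool_rot: [2.182, 2.26, 0.0]
contact_force: [1.0, -2.6, -0.7]
opening: 0.0145
grip_force: 79.1
t: 13.08
tool_pos: [0.5894, -0.0046, 0.0163]
tool_rot: [2.182, 2.26, 0.0]
contact_force: [2.1, -2.8, 0.6]
opening: 0.0145
grip_force: 79.1
t: 13.7
tool_pos: [0.5891, 0.0053, 0.0164]
tool_rot: [2.182, 2.26, 0.0]
contact_force: [1.9, -4.0, 0.6]
opening: 0.0145
grip_force: 79.2
```

```bash
cat > gate.py <<'E'
import sys
from h import *
f=-np.array(get_obs()["contact_force"])[1]; sys.exit(f>float(sys.argv[1]))
E
python3 -m crank '[{"offset":[0.001,0,0],"twist":[0,0,0]},{"offset":[0.002,0,0],"twist":[0,0,0]},{"offset":[0.003,0,0],"twist":[0,0,0]},{"offset":[0.004,0,0],"twist":[0,0,0]},{"offset":[0.005,0,0],"twist":[0,0,0]},{"offset":[0.006,0,0],"twist":[0,0,0]},{"offset":[0.007,0,0],"twist":[0,0,0]},{"offset":[0.008,0,0],"twist":[0,0,0]},{"offset":[0.009,0,0],"twist":[0,0,0]},{"offset":[0.01,0,0],"twist":[0,0,0]}]'
g(){ grep -E 'tool_pos|contact' ; python3 gate.py 6; }
python3 -m crank '[{"offset":[0.0005,0,0],"twist":[0,0,0]},{"offset":[0.001,0,0],"twist":[0,0,0]}]' |g &&
python3 -m crank '[{"offset":[0.0005,0,0],"twist":[0,0,0]},{"offset":[0.001,0,0],"twist":[0,0,0]}]' |g &&
python3 -m crank '[{"offset":[0.0005,0,0],"twist":[0,0,0]},{"offset":[0.001,0,0],"twist":[0,0,0]}]' |g &&
python3 -m crank '[{"offset":[0.0005,0,0],"twist":[0,0,0]},{"offset":[0.001,0,0],"twist":[0,0,0]}]' |g &&
python3 -m crank '[{"offset":[0.0005,0,0],"twist":[0,0,0]},{"offset":[0.001,0,0],"twist":[0,0,0]}]' |g &&
python3 -m crank '[{"offset":[0.0005,0,0],"twist":[0,0,0]},{"offset":[0.001,0,0],"twist":[0,0,0]}]' |g &&
python3 -m crank '[{"offset":[0.0005,0,0],"twist":[0,0,0]},{"offset":[0.001,0,0],"twist":[0,0,0]}]' |g &&
python3 -m crank '[{"offset":[0.0005,0,0],"twist":[0,0,0]},{"offset":[0.001,0,0],"twist":[0,0,0]}]' |g
```

```text
t: 14.95
tool_pos: [0.5884, 0.0152, 0.0162]
tool_rot: [-2.181, -2.26, 0.001]
contact_force: [0.0, -3.1, -0.7]
opening: 0.014
grip_force: 79.2
tool_pos: [0.5884, 0.0161, 0.0162]
contact_force: [0.5, -3.2, -0.3]False
```

```bash
sed -i 's/sys.exit(f/sys.exit(1 if f/; s/argv\[1\]))/argv[1]) else 0)/' gate.py
g(){ grep -E 'tool_pos|contact' ; python3 gate.py 6; }
python3 -m crank '[{"offset":[0.0005,0,0],"twist":[0,0,0]},{"offset":[0.001,0,0],"twist":[0,0,0]}]' |g &&
python3 -m crank '[{"offset":[0.0005,0,0],"twist":[0,0,0]},{"offset":[0.001,0,0],"twist":[0,0,0]}]' |g &&
python3 -m crank '[{"offset":[0.0005,0,0],"twist":[0,0,0]},{"offset":[0.001,0,0],"twist":[0,0,0]}]' |g &&
python3 -m crank '[{"offset":[0.0005,0,0],"twist":[0,0,0]},{"offset":[0.001,0,0],"twist":[0,0,0]}]' |g &&
python3 -m crank '[{"offset":[0.0005,0,0],"twist":[0,0,0]},{"offset":[0.001,0,0],"twist":[0,0,0]}]' |g &&
python3 -m crank '[{"offset":[0.0005,0,0],"twist":[0,0,0]},{"offset":[0.001,0,0],"twist":[0,0,0]}]' |g &&
python3 -m crank '[{"offset":[0.0005,0,0],"twist":[0,0,0]},{"offset":[0.001,0,0],"twist":[0,0,0]}]' |g &&
python3 -m crank '[{"offset":[0.0005,0,0],"twist":[0,0,0]},{"offset":[0.001,0,0],"twist":[0,0,0]}]' |g &&
python3 -m crank '[{"offset":[0.0005,0,0],"twist":[0,0,0]},{"offset":[0.001,0,0],"twist":[0,0,0]}]' |g &&
python3 -m crank '[{"offset":[0.0005,0,0],"twist":[0,0,0]},{"offset":[0.001,0,0],"twist":[0,0,0]}]' |g
```

```text
tool_pos: [0.5884, 0.0171, 0.0162]
contact_force: [0.2, -2.7, -0.2]
tool_pos: [0.5884, 0.0182, 0.0163]
contact_force: [0.2, -3.4, 0.7]
tool_pos: [0.5884, 0.0192, 0.0163]
contact_force: [-0.2, -4.2, -0.6]
tool_pos: [0.5884, 0.0202, 0.0163]
contact_force: [0.4, -4.3, -0.1]
tool_pos: [0.5884, 0.0212, 0.0163]
contact_force: [-0.1, -3.7, 0.0]
tool_pos: [0.5884, 0.0222, 0.0163]
contact_force: [0.2, -3.8, 0.4]
tool_pos: [0.5883, 0.0232, 0.0163]
contact_force: [0.0, -4.1, -0.9]
tool_pos: [0.5883, 0.0242, 0.0163]
contact_force: [-0.5, -3.7, -0.1]
tool_pos: [0.5883, 0.0252, 0.0163]
contact_force: [0.3, -3.4, -0.0]
tool_pos: [0.5882, 0.0262, 0.0163]
contact_force: [0.6, -3.5, -0.3]
```

Front is now around bed x +55; continue.

```bash
g(){ grep -E 'tool_pos|contact' ; python3 gate.py 6; }
python3 -m crank '[{"offset":[0.0005,0,0],"twist":[0,0,0]},{"offset":[0.001,0,0],"twist":[0,0,0]}]' |g &&
python3 -m crank '[{"offset":[0.0005,0,0],"twist":[0,0,0]},{"offset":[0.001,0,0],"twist":[0,0,0]}]' |g &&
python3 -m crank '[{"offset":[0.0005,0,0],"twist":[0,0,0]},{"offset":[0.001,0,0],"twist":[0,0,0]}]' |g &&
python3 -m crank '[{"offset":[0.0005,0,0],"twist":[0,0,0]},{"offset":[0.001,0,0],"twist":[0,0,0]}]' |g &&
python3 -m crank '[{"offset":[0.0005,0,0],"twist":[0,0,0]},{"offset":[0.001,0,0],"twist":[0,0,0]}]' |g &&
python3 -m crank '[{"offset":[0.0005,0,0],"twist":[0,0,0]},{"offset":[0.001,0,0],"twist":[0,0,0]}]' |g &&
python3 -m crank '[{"offset":[0.0005,0,0],"twist":[0,0,0]},{"offset":[0.001,0,0],"twist":[0,0,0]}]' |g &&
python3 -m crank '[{"offset":[0.0005,0,0],"twist":[0,0,0]},{"offset":[0.001,0,0],"twist":[0,0,0]}]' |g &&
python3 -m crank '[{"offset":[0.0005,0,0],"twist":[0,0,0]},{"offset":[0.001,0,0],"twist":[0,0,0]}]' |g &&
python3 -m crank '[{"offset":[0.0005,0,0],"twist":[0,0,0]},{"offset":[0.001,0,0],"twist":[0,0,0]}]' |g &&
python3 -m crank '[{"offset":[0.0005,0,0],"twist":[0,0,0]},{"offset":[0.001,0,0],"twist":[0,0,0]}]' |g &&
python3 -m crank '[{"offset":[0.0005,0,0],"twist":[0,0,0]},{"offset":[0.001,0,0],"twist":[0,0,0]}]' |g; python3 -c "
from h import *
print(get_obs()['t'])"
```

```text
tool_pos: [0.5882, 0.0272, 0.0163]
contact_force: [0.3, -3.6, 0.0]
tool_pos: [0.5883, 0.0274, 0.0165]
contact_force: [-0.2, -6.6, 1.1]
18.2
```

```bash
python3 -m crank '[{"offset":[0,0,0],"twist":[0,0,0]},{"offset":[0,0,0],"twist":[0,0,0]}]'; python3 -m crank '[{"offset":[0.0003,0,0],"twist":[0,0,0]},{"offset":[0.0003,0,0],"twist":[0,0,0]}]'|grep -E 'pos|contact'
```

```text
t: 18.45
tool_pos: [0.5883, 0.0274, 0.0165]
tool_rot: [2.181, 2.26, -0.001]
contact_force: [-0.7, -6.4, 0.7]
opening: 0.0143
grip_force: 79.2
tool_pos: [0.5884, 0.0274, 0.0165]
contact_force: [-0.2, -6.9, 0.6]
```

```bash
python3 -m crank '[{"offset":[0.0004,0,0],"twist":[0,0,0]},{"offset":[0.0008,0,0],"twist":[0,0,0]},{"offset":[0.0008,0,0],"twist":[0,0,0]}]'|grep -E 'pos|contact'
```

```text
tool_pos: [0.5884, 0.0275, 0.0167]
contact_force: [-0.3, -9.8, 0.4]
```

```bash
python3 -m crank '[{"offset":[0.0003,0,0],"twist":[0,0,0]},{"offset":[0.0006,0,0],"twist":[0,0,0]},{"offset":[0.0006,0,0],"twist":[0,0,0]}]'|grep -E 'pos|contact'; python3 -m crank '[{"offset":[0,0,0],"twist":[0,0,0]},{"offset":[0,0,0],"twist":[0,0,0]},{"offset":[0,0,0],"twist":[0,0,0]},{"offset":[0,0,0],"twist":[0,0,0]}]'|grep -E 'pos|contact'
```

```text
tool_pos: [0.5885, 0.0275, 0.0168]
contact_force: [-0.4, -11.7, 2.2]
tool_pos: [0.5885, 0.0274, 0.0168]
contact_force: [-0.0, -11.5, 2.2]
```

```bash
python3 -m crank '[{"offset":[0,0,0],"twist":[0,0,0]},{"offset":[0,0,0],"twist":[0,0,0]},{"offset":[0,0,0],"twist":[0,0,0]},{"offset":[0,0,0],"twist":[0,0,0]},{"offset":[0,0,0],"twist":[0,0,0]},{"offset":[0,0,0],"twist":[0,0,0]}]'|grep -E 'pos|contact'; python3 -m crank '[{"offset":[-0.002,0,0],"twist":[0,0,0]},{"offset":[-0.006,0,0],"twist":[0,0,0]},{"offset":[-0.015,0,0],"twist":[0,0,0]},{"offset":[-0.03,0,0],"twist":[0,0,0]},{"offset":[-0.045,0,0],"twist":[0,0,0]},{"offset":[-0.06,0,0],"twist":[0,0,0]},{"offset":[-0.075,0,0],"twist":[0,0,0]},{"offset":[-0.09,0,0],"twist":[0,0,0]},{"offset":[-0.105,0,0],"twist":[0,0,0]},{"offset":[-0.12,0,0],"twist":[0,0,0]},{"offset":[-0.135,0,0],"twist":[0,0,0]},{"offset":[-0.15,0,0],"twist":[0,0,0]},{"offset":[-0.165,0,0],"twist":[0,0,0]},{"offset":[-0.18,0,0],"twist":[0,0,0]},{"offset":[-0.195,0,0],"twist":[0,0,0]},{"offset":[-0.21,0,0],"twist":[0,0,0]},{"offset":[-0.225,0,0],"twist":[0,0,0]},{"offset":[-0.24,0,0],"twist":[0,0,0]},{"offset":[-0.25,0,0],"twist":[0,0,0]},{"offset":[-0.25,0,0],"twist":[0,0,0]}]'
python3 - <<'E'
from h import *
t=get_image("top"); save("pics/top4.png",cv2.resize(t[165:240,135:400],None,fx=3,fy=3,interpolation=cv2.INTER_CUBIC))
move([.4445,-.0975,.056],-8.9)
E
```

```text
tool_pos: [0.5885, 0.0274, 0.0168]
contact_force: [-0.8, -11.4, 1.9]
t: 23.2
tool_pos: [0.597, -0.2207, 0.0164]
tool_rot: [2.183, 2.259, 0.0]
contact_force: [-0.1, 0.1, -0.5]
opening: 0.0148
grip_force: 79.1
offset [0.1279, -0.148, -0.0397] twist [[-0.0, -0.02, 10.89], [0.02, -0.01, -169.11]]
```

View pics/top4.png

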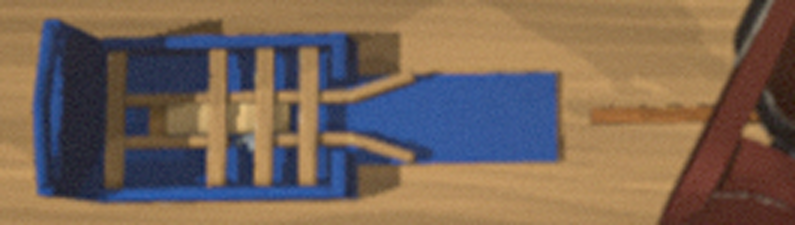

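```bash
python3 -m crank '[{"offset":[0,0,-0.02],"twist":[0,0,0]},{"offset":[0,0,-0.045],"twist":[0,0,0]},{"offset":[0.01,-0.04,-0.045],"twist":[0,0,0]},{"offset":[0.03,-0.08,-0.045],"twist":[0,0,2]},{"offset":[0.07,-0.12,-0.045],"twist":[0,0,5]},{"offset":[0.1,-0.14,-0.045],"twist":[0,0,8]},{"offset":[0.128,-0.148,-0.045],"twist":[0,0,10.9]},{"offset":[0.128,-0.148,-0.045],"twist":[0,0,10.9]},{"offset":[0.128,-0.148,-0.025],"twist":[0,0,10.9]},{"offset":[0.128,-0.148,-0.005],"twist":[0,0,10.9]},{"offset":[0.128,-0.148,0.004],"twist":[0,0,10.9]},{"offset":[0.128,-0.148,0.008],"twist":[0,0,10.9]},{"offset":[0.128,-0.148,0.0095],"twist":[0,0,10.9]},{"offset":[0.128,-0.148,0.0095],"twist":[0,0,10.9]},{"offset":[0.128,-0.148,0.0095],"twist":[0,0,10.9]}]'
```

```text
t: 25.12
tool_pos: [0.4449, -0.0974, 0.0073]
tool_rot: [2.386, 2.042, 0.001]
contact_force: [0.2, 0.0, -0.4]
opening: 0.0144
grip_force: 79.1
```

```bash
python3 -m crank '[{"offset":[0,0,0.0006],"twist":[0,0,0]},{"offset":[0,0,0.0006],"twist":[0,0,0]}]'|grep -E 'pos|contact'; python3 -m crank '[{"offset":[0,0,0],"twist":[0,0,0]},{"offset":[0,0,0],"twist":[0,0,0]},{"offset":[0,0,0],"twist":[0,0,0]},{"offset":[0,0,0],"twist":[0,0,0]},{"offset":[0,0,0],"twist":[0,0,0]},{"offset":[0,0,0],"twist":[0,0,0]},{"offset":[0,0,-0.03],"twist":[0,0,0]},{"offset":[0,0,-0.08],"twist":[0,0,0]},{"offset":[0,0,-0.14],"twist":[0,0,0]},{"offset":[0,0,-0.2],"twist":[0,0,0]},{"offset":[0,0,-0.2],"twist":[0,0,0]},{"offset":[0,0,-0.2],"twist":[0,0,0]}]' 1 20
python3 - <<'E'
from h import *
w=get_image("wrist"); t=get_image("top")
a=cv2.resize(t[165:280,135:395],(780,345),interpolation=cv2.INTER_CUBIC); b=cv2.resize(w,(400,250))
save("pics/m5.png",np.vstack([a,np.pad(b,((0,0),(190,190),(0,0)))]))
E
```

```text
tool_pos: [0.4448, -0.0974, 0.0066]
contact_force: [0.1, -0.1, 1.2]
t: 26.88
tool_pos: [0.4443, -0.0972, 0.2059]
tool_rot: [-2.387, -2.043, 0.0]
contact_force: [-0.7, 0.7, -1.0]
opening: 0.0857
grip_force: 0.0
```

View pics/m5.png

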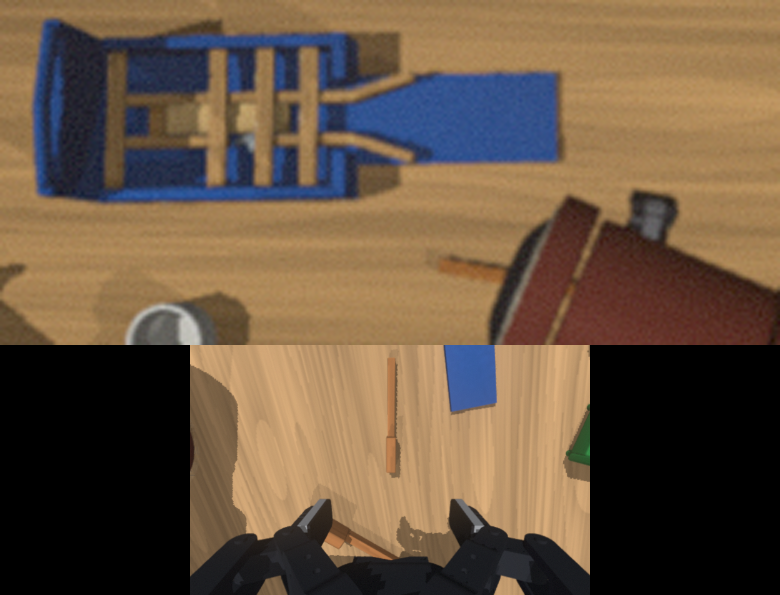

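The board is still on the stop (its front at about (165,118)). The stick lies flat on the table (about (390,430)), clear of the bed.

```bash
python3 -c "
from station import *
print(finish_job())"
```

```text
the job is handed in; nothing more can be done
None
```

I fed the board with the push stick past the clip onto the cork stop, held it there at about 11.5 N for over a second, and laid the stick back where it started, clear of the bed. The highest push I read was 11.7 N, and I handed the job in at about 27 s.

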